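# Close the specimen press by one turn of its hand wheel

### The arm

A 6-joint arm with a two-finger parallel gripper is mounted at the origin on the work surface. World frame = base frame: x ahead of the robot, y to its left, z up, the work surface at z = 0. Lengths are in m, angles in rad, forces in N, time in s.
With the tool pointing down it reaches from about 0.35 to 0.775 m from the base axis. Payload 7.3 kg.
Tool frame: the origin (TCP) lies on the centre line of the jaws, within the pads' length; the fingertips stand 14 mm ahead of it and the grasp point (between the pads) lies 5 mm behind it; z points along the fingers, y is the direction in which the jaws open and shut (so a half turn about z gives the same grasp; the last joint's range is limited). The gripper opens to 92 mm and grips with 3 to 60 N. Pads are 19 mm wide; open, the fingers measure 130 mm over their backs; the gripper's body (75 mm by 190 mm) begins 47 mm behind the grasp point.
Start: joints at [1.148, 0.342, 1.524, -0, 1.275, -0.146], TCP at [0.143, 0.505, 0.241] pointing down, gripper open.
Joint ranges: [-2.53, 2.53], [-0.77, 2.02], [0.04, 2.7], [-1, 4.14], [0.28, 2.66], [-3.11, 3.11]. Speed limits (rad/s): [2.57, 2.57, 3.14, 3.14, 3.14, 3.14].

### API

Orientations are given as [roll, pitch, yaw] about the fixed x, y, z axes, in that order (R = Rz(yaw) Ry(pitch) Rx(roll)).
In Python, from cell import telemetry, cams, robot gives the robot as it stands.
- The arm moves only by the tool servo_tool, never from a script. Its argument "targets" is text: rows parted by semicolons, each of 4 numbers parted by spaces: the shift along the tool's x, y, z in mm, then the turn about the tool's z in rad. In form: x y z yaw; .... A call has 1 to 20 rows; each row shifts and turns the pose as measured when the row begins, along the tool's axes as they then stand; what a row does not reach is not made up. A row lasts 1/8 s, in which the tool goes at most 62.5 mm and 10.7 degrees, less where a joint would pass 70% of its speed; a pose out of reach is approached as far as the arm can. A call with a gripper value outside its range is refused whole. "hand" is the opening, from 0 (shut) to 1 (fully open), set as the call begins (left out, the last holds). The fingers move at their own pace and stop on an object; "squeeze" is the grip in N (left out, the last holds). Time passes only in rows, so rows that do not move let the fingers close. It gives the time, the measured TCP pose, the force and the opening at its end, in the units of the state.
- telemetry.observe(): the state, without advancing time (a new reading comes with each control period).
- cams.read_camera(name): name is "scene" or "side" or "wrist"; returns a dict with "color" (400x640x3 uint8, red, green, blue), "K" (3x3 intrinsics, pixels), "R" (3x3) and "t" (3): a world point X has camera coordinates R X + t. Camera axes: x right, y down, z forward; pixel columns grow to the right and rows downward; lengths in m; the calibration is good to about 2 mm. A picture is of the moment at which its call begins. There is no depth.
- robot.hand_in(): hands the job in, once; it reports no verdict.
Trained networks look in a picture, given as the dict that the camera call returned (one of the last four; its "shot" number tells which), for a name from the list of things; names that differ only in an ending like _2 or _b are one class to them, and where a whole thing is asked for, a point or a joint stands for the part that bears it (a point fixed in the world has none). Each returns a list of dicts, best first, with "score" (0 to 1); they miss things now and then, are a little off and sometimes report something else, mostly with a low value. They report only what shows in the picture. A call takes as long as a camera call.
- cams.cut_out(picture, query): "region" (400x640 bool, what is visible of it) and "extent" ([centre column, centre row, width, height] in pixels, round what is visible of it).
The state is a dict: "time": time; "qpos": joint angles; "qvel": joint speeds; "joint_efforts": joint torques, N m; "tool_pos": TCP position; "tool_rot": TCP orientation; "contact_force": force on the tool from outside, world axes, zero at the start; "torque": the same for the moment, N m; "opening": finger opening in m.
Only numpy, scipy, OpenCV 4.12 (cv2) and the standard library are available. Lean on these libraries where they do the work, as an engineer would, in place of code of your own. Each camera call takes 0.05 s, during which the arm holds its last target.

### The job

Close the specimen press down by exactly one turn: with the fingers, push its hand wheel round clockwise (seen from above) by the upright handle on its spoke, until the handle has gone round once and stands again where it started. Only push the handle, gently, without gripping it, then let go and move clear. Leave the glassware and other things around the press where they stand.

Things in the scene. Friction and masses are not known exactly. Their poses are not given: they have to be found in the camera images.
- press: Grey bench press, fixed to the bench: base plate 200 x 260 x 20 mm, two round steel pillars 170 mm apart, a grey bridge 50 x 210 mm whose top is 140 mm above the bench (pillar nuts on it up to 146 mm), and above the bridge a horizontal bare-metal hand wheel on a vertical axis. Origin: centre of the underside of the base plate, on the wheel's axis; z up, y along the bridge. Stands at a different place and yaw each time.
- press_wheel (a joint): Turning angle of the hand wheel in rad; grows when the wheel is pushed clockwise seen from above (which lowers the press plate, 8 mm a turn). Starts anywhere from -2 to 2; one turn adds 6.28. No stop within reach: it can be turned too far. Moderate friction (about 4 N pushed at the handle, plus a little with speed); it stays where it is left.
- wheel_hub (a point): Centre of the top of the wheel's hub, on the wheel's vertical axis, 171 mm above the bench. Hub 38 mm across. The round rim is a 14 mm thick ring of 65 mm mean radius (144 mm over all); rim and three spokes have their top at 168 mm above the bench, 3 mm lower than this point.
- handle_top (a point): Centre of the top of the wheel's upright black handle, a round post 19 mm across that stands on the rim at the end of one spoke, 65 mm from the wheel's axis; it rises from the rim (168 mm) to 219 mm above the bench, this point. It is fixed upright on the wheel and goes round with it, its sleeve free to spin on its own pin; nothing stands in its way round.
- beaker: empty glass beaker, 68 mm across, 90 mm tall; loose, to be left alone; origin at the centre of its underside
- flask: conical glass flask, 80 mm across at the foot, 118 mm tall; loose, to be left alone; origin at the centre of its underside
- spirit_lamp: squat aluminium spirit lamp, 72 mm across, 78 mm tall; loose, to be left alone; origin at the centre of its underside
- jar: small amber jar, 44 mm across, 50 mm tall, on a front corner of the press's base plate; loose, to be left alone; origin at the centre of its underside
- lens_case: black pocket lens case, a disc 36 mm across, 34 mm tall, on a front corner of the press's base plate; loose, to be left alone; origin at the centre of its underside
- dish: clear flat dish, 90 mm across, 16 mm high; loose, to be left alone; origin at the centre of its underside
- wood_block: wooden block 90 x 50 x 30 mm; loose, to be left alone; origin at the centre of its underside
- tripod: three-legged steel stand with a gauze, 110 mm wide, 119 mm tall; loose, to be left alone; origin at the centre of its underside
- spoke_handle: The same handle as a part; origin at the centre of its foot inside the rim, 53 mm below its top.

How it is judged:
On the way:
1. the wheel is well on its way round, pushed clockwise with the fingers on its handle (value of joint press_wheel above 2.6 rad and contact force between the fingers and spoke_handle above 0.5 N), for 0.05 s.
At the end, for the whole second after the job is handed in: The wheel has made one full clockwise turn, no more and no fewer, its handle is back within 13 mm (about 11 degrees) of where it started, and the wheel is at rest (distance of handle_top from where it was at the start of the episode below 0.013 m and value of joint press_wheel between 4 and 8.6 rad and velocity of joint press_wheel between -0.05 and 0.05 rad/s); the robot touches nothing.
It fails at once if the wheel is pushed far past one turn (value of joint press_wheel above 8.8 rad).
It fails at once if the wheel is turned well the wrong way (value of joint press_wheel below -2.6 rad).
It fails at once if the handle is gripped or shoved hard (over 30 N) (contact force between the fingers and spoke_handle above 30 N).
It fails at once if something standing around the press is lifted, or moved by more than 20 mm (distance of any of beaker, flask, spirit_lamp, jar, lens_case, dish, wood_block, tripod from where it was at the start of the episode above 0.02 m).
It also fails if it takes over 51 s, if anything falls off the work surface, if the arm or the gripper's body presses on something with over 40 N, if the wrist force passes 120 N, or if a joint passes its speed limit or range.

## Working session

There is one attempt and no reset: what is moved stays moved. The work goes in short steps, Python scripts to look and compute and a tool call to move; the robot and the scene stay as the last step left them, time stands still between calls to the robot, and variables do not carry over. Pictures are saved under pics/ and viewed, and the job is handed in when it is done.

Besides the shell and the picture viewer there is one more tool, called after "Emit:" as name(argument=value, ...) on one line, values as JSON. servo_tool: Moves the arm, as the interface text tells. Its arguments: {"type":"object","properties":{"targets":{"type":"string"},"hand":{"type":"number"},"squeeze":{"type":"number"}},"required":["targets"]}

```bash
mkdir -p pics
cat > h.py <<'E'
import numpy as np,cv2
from cell import telemetry,cams,robot
def save(p,n): cv2.imwrite('pics/'+n,p['color'][:,:,::-1])
def ray(p,uv,z):
    K,R,t=[np.array(p[k]) for k in('K','R','t')]
    d=R.T@np.linalg.inv(K)@np.array([uv[0],uv[1],1.]);c=-R.T@t
    return c+d*(z-c[2])/d[2]
def proj(p,X):
    q=np.array(p['K'])@(np.array(p['R'])@np.array(X)+np.array(p['t']));return q[:2]/q[2]
E
python3 - <<'E'
from h import *
s=telemetry.observe();print(s)
for n in('scene','side','wrist'):
    p=cams.read_camera(n);save(p,n+'0.png');R=np.array(p['R']);print(n,-R.T@np.array(p['t']))
    for q in('press_wheel','spoke_handle','handle_top','wheel_hub'):
        for r in cams.cut_out(p,q)[:2]: print(q,round(r['score'],2),np.round(r['extent'],1))
E
```

```text
{'time': 0.0, 'qpos': array([ 1.14798969e+00,  3.42699801e-01,  1.52501636e+00,  1.04832746e-05,
        1.27539050e+00, -1.46012536e-01]), 'qvel': array([-1.36774926e-03, -7.20132165e-04, -6.04160538e-06,  1.65608006e-04,
       -6.54088448e-04, -9.59107670e-04]), 'joint_efforts': array([-3.94624039e-04, -4.31230259e+01, -2.44220066e+01,  7.17854965e-02,
        5.58582775e-02, -1.40252309e-04]), 'tool_pos': array([0.14329139, 0.50466842, 0.24005707]), 'tool_rot': array([-3.14009622e+00, -2.30197185e-04,  2.86479532e+00]), 'contact_force': array([0.44973052, 0.08641321, 0.23963446]), 'torque': array([0.04746822, 0.03855139, 0.02657112]), 'opening': 0.09171710469634405}
scene [ 1.22113933 -0.82683556  0.82510087]
press_wheel 0.96 [315.1 187.1  43.1  28. ]
spoke_handle 0.43 [307.1 190.1   6.3  17. ]
handle_top 0.42 [307.3 189.7   3.6  19.6]
handle_top 0.33 [363.2 268.9  29.2  22.8]
wheel_hub 0.78 [317.4 188.   42.6  21.8]
side [0.33367604 0.81452193 0.70108393]
press_wheel 0.57 [321.2 184.8  52.9  47.7]
spoke_handle 0.64 [318.9 185.2  53.5  47.4]
spoke_handle 0.43 [315.9 166.7   5.9  19.4]
wheel_hub 0.95 [318.9 184.6  54.6  48.6]
wrist [0.07501553 0.52550979 0.38396125]
```

Run:
```python
import cv2,numpy as np
a=cv2.imread('pics/scene0.png');b=cv2.imread('pics/side0.png')
A=np.vstack([cv2.resize(a,(480,300)),cv2.resize(b,(480,300))])
B=np.vstack([cv2.resize(a[140:240,262:370],(320,300),interpolation=2),cv2.resize(b[130:230,262:370],(320,300),interpolation=2)])
cv2.imwrite('pics/c0.png',np.hstack([A,B]))
```

```text
(no output)
```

View pics/c0.png

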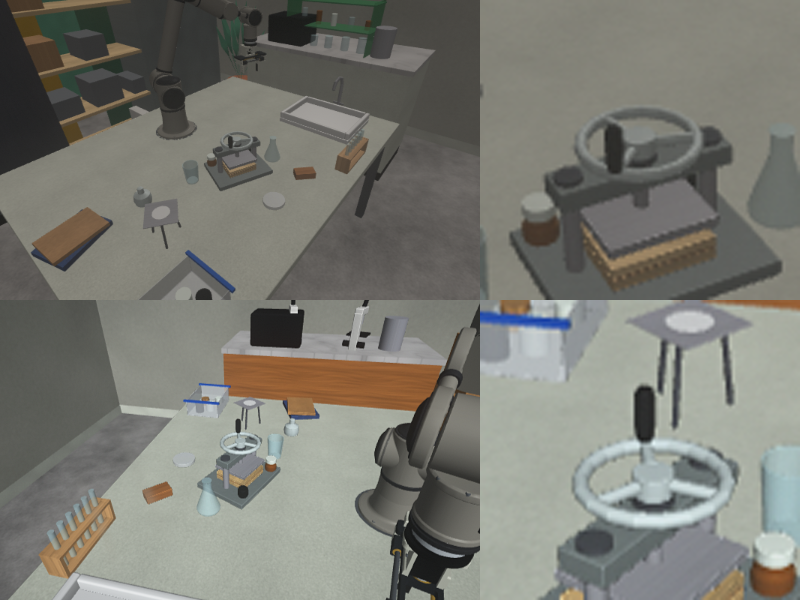

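View pics/scene0.png

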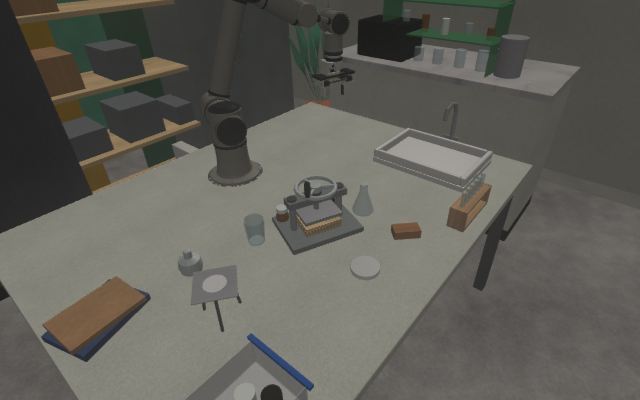

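View pics/side0.png

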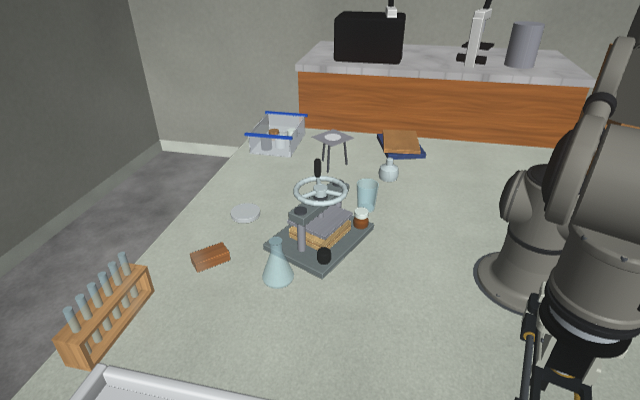

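```bash
cat > fit.py <<'E'
from h import *
from scipy.optimize import least_squares
def ext(p,c):
    a=np.linspace(0,2*np.pi,180)
    q=np.array([proj(p,[c[0]+72*.001*np.cos(b),c[1]+.072*np.sin(b),.161]) for b in a])
    return q[:,0].min(),q[:,0].max(),
E
python3 - <<'E'
from h import *
from fit import *
ps=cams.read_camera('scene');pd=cams.read_camera('side')
for p,uv in((ps,(306.9,182.0)),(pd,(317.7,160.3))): print('handle',ray(p,uv,.219))
obs=[(ps,293.5,336.6),(pd,293.6,348.5)]
f=lambda c:np.concatenate([np.array(ext(p,c))-[l,r] for p,l,r in obs])
s=least_squares(f,[.4,.0]);print(s.x,s.fun)
c=s.x
for n,p in(('s',ps),('d',pd)):
    im=p['color'][:,:,::-1].copy();im=cv2.resize(im,None,fx=4,fy=4,interpolation=2)
    for r,z in((.072,.161),(.065,.168),(.058,.161)):
        pts=np.array([proj(p,[c[0]+r*np.cos(b),c[1]+r*np.sin(b),z]) for b in np.linspace(0,6.283,90)])
        if r==.065: continue
        cv2.polylines(im,[np.int32(pts*4+2)],True,(0,0,255),1)
    u=proj(p,[*c,.171]);cv2.circle(im,tuple(np.int32(u*4+2)),4,(0,255,0),1)
    cv2.imwrite('pics/f%s.png'%n,im[560:960,1040:1440])
a=cv2.imread('pics/fs.png');b=cv2.imread('pics/fd.png');cv2.imwrite('pics/fit.png',np.hstack([a,b]))
for q in ('beaker','flask','tripod','spirit_lamp'):
    for r in cams.cut_out(pd,q)[:1]: print(q,r['score'],ray(pd,(r['extent'][0],r['extent'][1]),.05))
E
```

```text
handle [ 0.5462618 -0.1234599  0.219    ]
handle [ 0.53850913 -0.11396325  0.219     ]
[ 0.5168404  -0.05524308] [-0.50835937  0.50811227 -0.28259606  0.30050656]
beaker 0.89 [ 0.40975105 -0.2450085   0.05      ]
flask 0.81 [0.58511861 0.11228274 0.05      ]
tripod 0.57 [ 0.57893946 -0.54815771  0.05      ]
spirit_lamp 0.86 [ 0.3518891  -0.40834362  0.05      ]
```

View pics/fit.png

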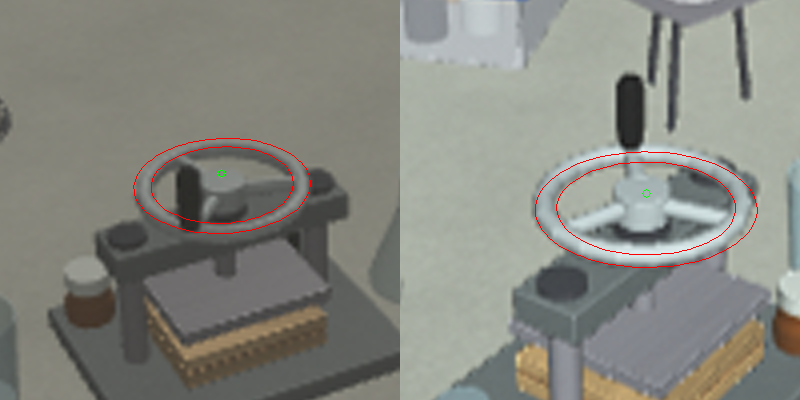

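Run:
```python
from h import *
from fit import *
ps=cams.read_camera('scene');pd=cams.read_camera('side')
obs=[(ps,293.5,336.6),(pd,293.6,348.5)]
def f(x):
    c=x[:2];h=[c[0]+.065*np.cos(x[2]),c[1]+.065*np.sin(x[2]),.219]
    hf=[h[0],h[1],.180]
    return np.concatenate([np.array(ext(p,c))-[l,r] for p,l,r in obs]+[(proj(ps,h)-[307,182.8]),(proj(pd,h)-[317.6,160.8]),(proj(ps,[*c,.171])-[315.4,183]),(proj(pd,[*c,.171])-[320.8,186.8])])
s=least_squares(f,[.51,-.055,-1]);x=s.x;print(x,np.round(s.fun,2),x[:2]+.065*np.array([np.cos(x[2]),np.sin(x[2])]))
phi=x[2];print('lead +x yaw',phi-np.pi/2,'or',phi+np.pi/2, 'q1',np.arctan2(x[1],x[0]))
```

```text
[ 0.51807328 -0.05742184 -1.20784843] [-0.7   0.39 -0.52 -0.04 -0.18 -2.07 -0.53 -1.3  -0.6   0.22 -0.04  0.5 ] [ 0.54115034 -0.11818737]
lead +x yaw -2.7786447590496564 or 0.36294789454013676 q1 -0.11038673244530396
```

Emit:
servo_tool(targets="0 0 -40 0;0 0 -40 0;0 0 -40 0;-35 -11 -10 0;-35 -11 0 0;-35 -11 0 0;-35 -11 0 0;-35 -11 0 0;-35 -11 0 0;-35 -11 0 0;-35 -11 0 0;-35 -11 0 0;-35 -11 0 0", hand=0)

```text
time: 2.78
tool_pos: [0.4578, 0.2989, 0.3755]
tool_rot: [3.14, 0.001, 2.87]
contact_force: [-0.0, 0.2, 0.1]
opening: 0.0003
```

Emit:
servo_tool(targets="-22 -31 0 0;-22 -31 0 0;-22 -31 0 0;-22 -31 0 0;-22 -31 0 0;-22 -31 0 0;-22 -31 0 0;-22 -31 0 0;-22 -31 0 0;-22 -31 0 0;0 -30 0 0;0 0 0 -0.16;0 0 0 -0.16;0 0 0 -0.16;0 0 0 -0.16;0 0 0 0;0 0 0 0")

```text
time: 4.9
tool_pos: [0.5833, -0.1042, 0.3719]
tool_rot: [3.139, -0.001, -2.763]
contact_force: [-0.1, 0.3, -0.7]
opening: 0.0002
```

Run:
```python
from h import *
s=telemetry.observe();print(s['tool_pos'],s['tool_rot'],s['qpos'],s['time'])
p=cams.read_camera('wrist');save(p,'w1.png')
for q in('press_wheel','spoke_handle','handle_top','wheel_hub'):
    for r in cams.cut_out(p,q)[:2]: print(q,round(r['score'],2),np.round(r['extent'],1))
```

```text
[ 0.58327716 -0.10420265  0.37193002] [ 3.13919736e+00 -1.47724737e-03 -2.76259169e+00] [-3.06563393e-01  4.19145088e-01  1.05400824e+00  9.23491742e-04
  1.67109925e+00 -2.25626766e+00] 4.9
press_wheel 0.65 [382.7 138.4 144.  144. ]
spoke_handle 0.84 [317.8 138.7  17.8  28. ]
handle_top 0.56 [315.1 139.3  17.6  20.2]
wheel_hub 0.67 [380.9 136.9 141.7 143.9]
```

View pics/w1.png

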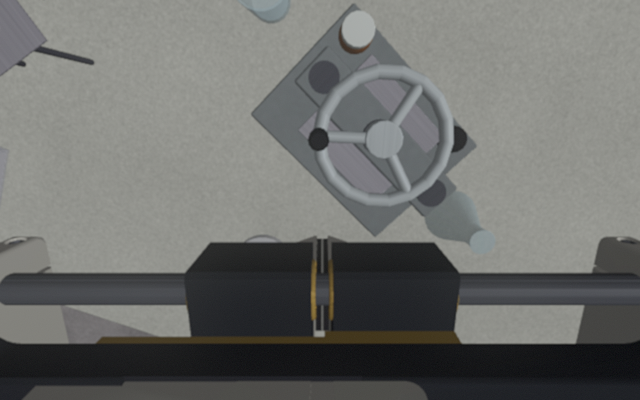

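```bash
cat > loc.py <<'E'
from h import *
E
python3 - <<'E'
from h import *
p=cams.read_camera('wrist')
h=ray(p,(318.3,138.8),.219);c=ray(p,(384,139),.171)
rim=ray(p,(384.5,135.7),.161)
print(h,c,rim)
s=telemetry.observe();y=s['tool_rot'][2];T=s['tool_pos']
for C in (c,rim):
  v=h[:2]-C[:2];print(np.linalg.norm(v),np.arctan2(v[1],v[0]))
c=rim*.5+c*.5
for P in(h,c):
  d=P[:2]-T[:2];print('tool frame',d@[np.cos(y),np.sin(y)],d@[np.sin(y),-np.cos(y)])
E
python3 - <<'E'
import cv2
a=cv2.imread('pics/w1.png');cv2.imwrite('pics/w1z.png',cv2.resize(a[50:250,250:500],(750,600),interpolation=2))
E
```

```text
[ 0.54211551 -0.12284643  0.219     ] [ 0.52216703 -0.06138134  0.171     ] [ 0.51910513 -0.06028946  0.161     ]
0.0646211943160563 -1.2569717947416104
0.06665472325586176 -1.2183258197970843
tool frame 0.04513044554789244 -0.0019682719833252395
tool frame 0.04198377813076591 0.06358195352805679
```

View pics/w1z.png

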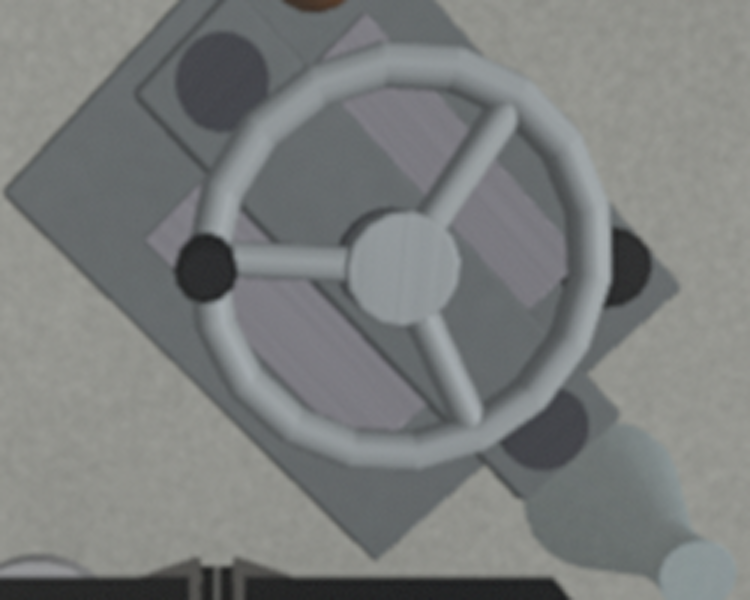

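Emit:
servo_tool(targets="0 -2 35 0;0 0 35 0;0 0 35 0;0 0 35 0;0 0 25 0;0 0 8 0;0 0 0 0;5 0 0 0;5 0 0 0;5 0 0 0;0 0 0 0")

```text
time: 6.58
tool_pos: [0.5711, -0.1126, 0.1991]
tool_rot: [-3.137, 0.006, -2.764]
contact_force: [-0.6, 0.3, -0.1]
opening: 0.0005
```

Run:
```python
from h import *
p=cams.read_camera('wrist');save(p,'w2.png');s=telemetry.observe();print(s['contact_force'],s['tool_pos'],s['tool_rot'])
```

```text
[ 0.34712847 -0.67136011  0.6988926 ] [ 0.57129965 -0.11257728  0.19912009] [-3.1372649   0.00648292 -2.76351273]
```

View pics/w2.png

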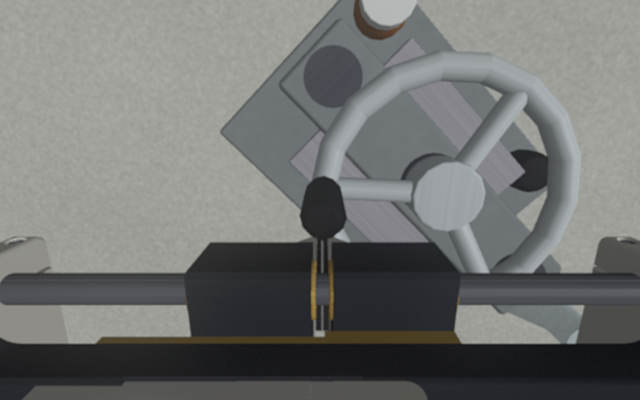

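Emit:
servo_tool(targets="4 0 0 0;4 0 0 0;4 0 0 0;4 -1 0 0.06;4 -1 0 0.06")

```text
time: 7.25
tool_pos: [0.5542, -0.1208, 0.1992]
tool_rot: [-3.139, 0.012, -2.886]
contact_force: [3.1, 2.2, -1.3]
opening: 0.0006
```

Run:
```python
from h import *
p=cams.read_camera('wrist');save(p,'w3.png');s=telemetry.observe();print(s['contact_force'],s['tool_pos'],s['tool_rot'])
```

```text
[ 2.34712666  2.36549664 -0.90851375] [ 0.55376824 -0.12100661  0.19914875] [-3.13878598  0.01142168 -2.88894342]
```

View pics/w3.png

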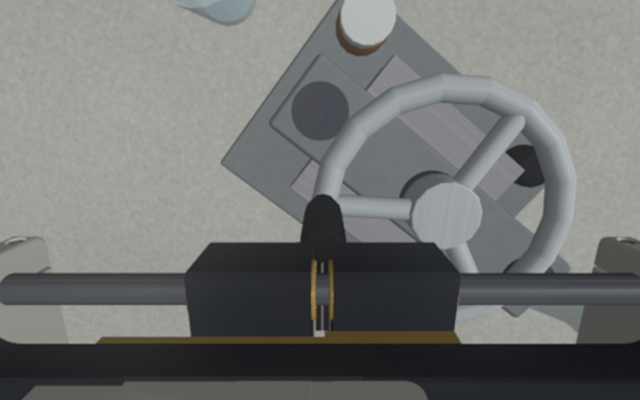

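Emit:
servo_tool(targets="6.5 -1.6 0 0.1;6.5 -1.6 0 0.1;6.5 -1.6 0 0.1;6.5 -1.6 0 0.1;6.5 -1.6 0 0.1")

```text
time: 7.92
tool_pos: [0.5247, -0.1301, 0.1993]
tool_rot: [3.136, 0.02, 2.883]
contact_force: [4.1, 0.5, -0.8]
opening: 0.0004
```

```bash
cat > st.py <<'E'
from h import *
c=np.array([.5205,-.0605])
s=telemetry.observe();y=s['tool_rot'][2];T=s['tool_pos'];d=c-T[:2]
X=np.array([np.cos(y),np.sin(y)]);Y=np.array([np.sin(y),-np.cos(y)])
print('t',s['time'],'F tool',s['contact_force'][:2]@X,s['contact_force'][:2]@Y,'|F|',np.linalg.norm(s['contact_force']))
print('center in tool mm',1000*d@X,1000*d@Y,'r',1000*np.hypot(*d),'ang',np.degrees(np.arctan2(-d[1],-d[0])),'z',T[2],'q6',s['qpos'][5],'rot',s['tool_rot'])
E
python3 st.py
```

```text
t 7.925 F tool -3.823240148727095 1.512851252302394 |F| 4.18387938305066
center in tool mm 21.8415879634002 66.19721230838327 r 69.70743060939857 ang -86.53737329378463 z 0.19925902230802858 q6 -1.7058781399472291 rot [3.13560849 0.02006964 2.8833269 ]
```

Emit:
servo_tool(targets="6.7 -1.8 0 0.1;6.7 -1.8 0 0.1;6.7 -1.8 0 0.1;6.7 -1.8 0 0.1;6.7 -1.8 0 0.1;6.7 -1.8 0 0.1;6.7 -1.8 0 0.1;6.7 -1.8 0 0.1;6.7 -1.8 0 0.1;6.7 -1.8 0 0.1")

```text
time: 9.18
tool_pos: [0.4689, -0.1067, 0.1992]
tool_rot: [3.109, 0.023, 1.858]
contact_force: [0.7, -4.0, 0.7]
opening: 0.0003
```

```bash
python3 st.py
```

```text
t 9.175 F tool -4.005349748969724 -0.4647991633622265 |F| 4.089393817186223
center in tool mm 29.69177212408675 62.593212087709766 r 69.27850699405776 ang -138.17827172155285 z 0.19923836566991826 q6 -0.6731321891381272 rot [3.10949614 0.02279389 1.85779643]
```

Emit:
servo_tool(targets="6.7 -2.4 0 0.08;6.7 -2.4 0 0.08;6.7 -2.3 0 0.08;6.7 -2.2 0 0.08;6.7 -2.1 0 0.08;6.7 -2 0 0.08;6.7 -2 0 0.08;6.7 -2 0 0.08;6.7 -1.9 0 0.08;6.7 -1.8 0 0.08;6.7 -1.8 0 0.08;6.7 -1.8 0 0.08")

```text
time: 10.68
tool_pos: [0.4565, -0.0362, 0.1989]
tool_rot: [3.089, 0.002, 0.877]
contact_force: [-2.0, -3.3, 0.7]
opening: 0.0004
```

```bash
python3 st.py
```

```text
t 10.675 F tool -3.8368875321404285 0.5908715421626489 |F| 3.939449474070183
center in tool mm 22.22849329222209 64.79638482730635 r 68.50311964232533 ang 159.18772643311956 z 0.1988657280269129 q6 0.4773419693027687 rot [3.08923172e+00 1.84789320e-03 8.77082422e-01]
```

Emit:
servo_tool(targets="6.7 -1.8 0 0.09;6.7 -1.8 0 0.09;6.7 -1.8 0 0.09;6.7 -1.8 0 0.09;6.7 -1.8 0 0.09;6.7 -1.8 0 0.09;6.7 -1.8 0 0.09;6.7 -1.8 0 0.09;6.7 -1.8 0 0.09;6.7 -1.8 0 0.09;6.7 -1.8 0 0.09;6.7 -1.8 0 0.09")

```text
time: 12.18
tool_pos: [0.5092, 0.0074, 0.1984]
tool_rot: [3.1, -0.021, -0.226]
contact_force: [-3.5, 2.0, 2.9]
opening: 0.0006
```

```bash
python3 st.py
```

```text
t 12.175 F tool -3.8413923397274745 -1.1799772513378257 |F| 4.981729658094094
center in tool mm 26.202682844939964 63.62564263792598 r 68.8099047329785 ang 99.46161326835491 z 0.1983611591279089 q6 1.7066458453361963 rot [ 3.10033815 -0.02138348 -0.225523  ]
```

Emit:
servo_tool(targets="6.7 -2.2 0 0.08;6.7 -2.2 0 0.08;6.7 -2.2 0 0.08;6.7 -2.1 0 0.08;6.7 -2.1 0 0.08;6.7 -2 0 0.08;6.7 -2 0 0.08;6.7 -2 0 0.08;6.7 -1.9 0 0.08;6.7 -1.8 0 0.08;6.7 -1.8 0 0.08;6.7 -1.8 0 0.08")

```text
time: 13.68
tool_pos: [0.5745, -0.0164, 0.1984]
tool_rot: [3.116, -0.026, -1.203]
contact_force: [-1.3, 3.0, 0.3]
opening: 0.0002
```

```bash
python3 st.py; python3 -c "
from h import *
save(cams.read_camera('side'),'s4.png')
p=cams.read_camera('scene');save(p,'c4.png')"
```

```text
t 13.675 F tool -3.2780175273982155 0.09968597380200062 |F| 3.2927294267494878
center in tool mm 21.726829919195634 66.22903290427611 r 69.70179293083746 ang 39.2256879737237 z 0.19841739257314095 q6 2.6436235533742014 rot [ 3.11643105 -0.02648037 -1.20317236]
```

View pics/s4.png

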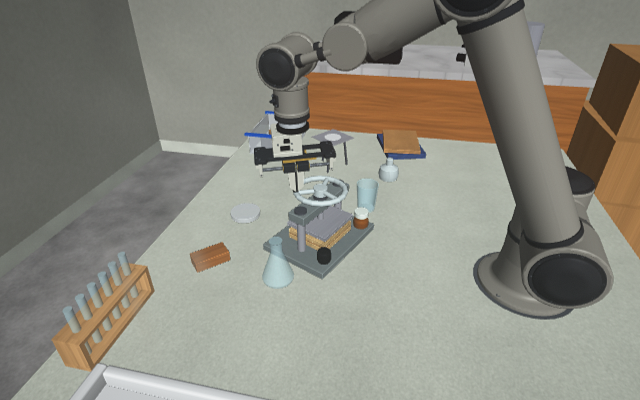

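Emit:
servo_tool(targets="-10 0 0 0;-10 0 0 0;-5 0 -20 0;0 0 -30 0;0 0 -15 -0.1;0 0 0 -0.18;0 0 0 -0.18;0 0 0 -0.18;0 0 0 -0.18;0 0 0 -0.18;0 0 0 -0.18;0 0 0 -0.18;0 0 0 -0.18;0 0 0 -0.18;0 0 0 -0.18;0 0 0 -0.18;0 0 0 -0.18;0 0 0 -0.18;0 0 0 -0.18;0 0 0 -0.18")

```text
time: 16.27
tool_pos: [0.5576, 0.0217, 0.2652]
tool_rot: [-3.12, 0.038, 1.721]
contact_force: [-0.5, -0.5, 1.0]
opening: 0.0003
```

Emit:
servo_tool(targets="0 0 0 -0.18;0 0 0 -0.08;0 0 0 0")

```text
time: 16.65
tool_pos: [0.5563, 0.0235, 0.2653]
tool_rot: [-3.111, 0.031, 1.994]
contact_force: [-0.3, 0.0, -1.1]
opening: 0.0003
```

```bash
python3 st.py; python3 -c "
from h import *
for n in('side','scene','wrist'):
  p=cams.read_camera(n);save(p,n+'5.png')
  for q in('spoke_handle','handle_top'):
    for r in cams.cut_out(p,q)[:2]: print(n,q,round(r['score'],2),np.round(r['extent'],1))
a=cv2.imread('pics/scene5.png');b=cv2.imread('pics/side5.png');c=cv2.imread('pics/wrist5.png')
r=lambda i:cv2.resize(i[130:230,262:370],(320,300),interpolation=2)
cv2.imwrite('pics/c5.png',np.hstack([np.vstack([r(a),r(b)]),cv2.resize(c,(480,600))]))
"
```

```text
t 16.65 F tool 0.18586321906083283 -0.2982421716303779 |F| 1.1267717906316932
center in tool mm -61.864159726917464 -67.1576320191783 r 91.30893602019968 ang 66.91522841319512 z 0.2653244504471227 q6 -0.4868742474114208 rot [-3.11059154  0.03129092  1.99429396]
side spoke_handle 0.53 [362.5 218.9  15.6  22.4]
side spoke_handle 0.33 [279.2 260.9  33.6  51.5]
side handle_top 0.68 [319.  192.5  53.8  34.4]
scene spoke_handle 0.39 [216.4 289.5  45.1  50.6]
scene handle_top 0.67 [336.2 181.9   3.   16.3]
wrist spoke_handle 0.49 [320.7 318.1   0.8  24.9]
```

View pics/c5.png

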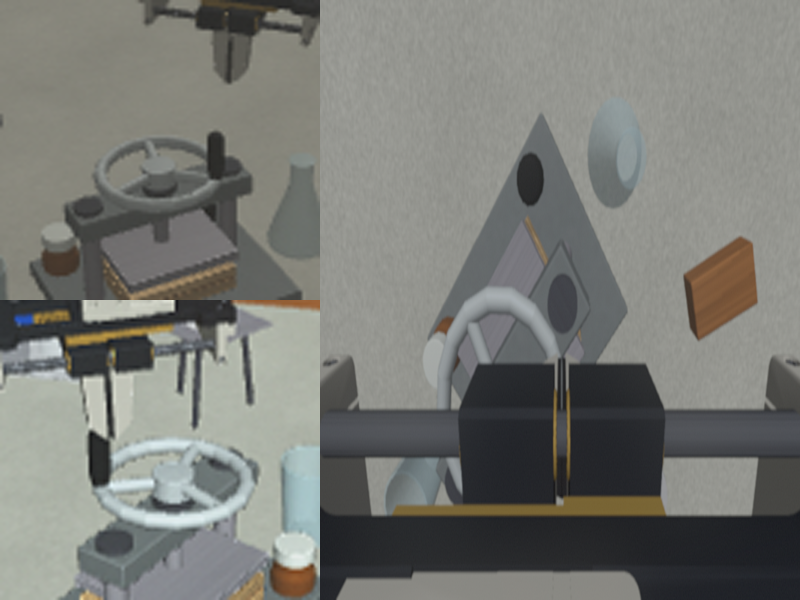

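```bash
cat > ang.py <<'E'
from h import *
import sys
from scipy.optimize import least_squares
# horizontal pixel only of handle in scene & side -> angle (wheel centre c)
c=np.array([.5205,-.0605])
ps=cams.read_camera('scene');pd=cams.read_camera('side')
def hp(a): return [c[0]+.065*np.cos(a),c[1]+.065*np.sin(a),.215]
for a0,us,ud in((-1.2,306.8,317.6),(.38,334.7,294.9)):
    f=lambda x:[proj(ps,hp(x[0]))[0]-us,proj(pd,hp(x[0]))[0]-ud]
    s=least_squares(f,[a0]);print(np.degrees(s.x),hp(s.x[0]),s.fun)
E
python3 ang.py
```

```text
[-70.84677919] [np.float64(0.5418262075220138), np.float64(-0.121901896328436), 0.215] [-0.57667614 -0.47077343]
[27.70018006] [np.float64(0.5780504907191146), np.float64(-0.030285086166114965), 0.215] [-0.32750968  0.22962837]
```

Emit:
servo_tool(targets="0 -1 25 0;0 -1 25 0;0 0 14 0;-8 0 2 0;-8 0 0 0;-8 0 0 0;-4 0 0 0;-4 0 0 0;-4 0 0 0;-4 0 0 0")

```text
time: 18.45
tool_pos: [0.5734, -0.0196, 0.2024]
tool_rot: [-3.117, 0.033, 1.992]
contact_force: [0.6, 3.7, 0.2]
opening: 0.0006
```

```bash
python3 st.py
```

```text
t 18.45 F tool 3.1869625845712433 2.032208238572559 |F| 3.787143547667083
center in tool mm -15.685234307432559 -64.95263837751095 r 66.81969625401456 ang 37.72612064431636 z 0.20242921892750784 q6 -0.5524187054431454 rot [-3.11690666  0.03335935  1.99229059]
```

Emit:
servo_tool(targets="-6.7 1.4 0 0.09;-6.7 1.4 0 0.09;-6.7 1.5 0 0.09;-6.7 1.5 0 0.09;-6.7 1.5 0 0.09;-6.7 1.5 0 0.09;-6.7 1.6 0 0.09;-6.7 1.6 0 0.09;-6.7 1.6 0 0.09;-6.7 1.6 0 0.09;-6.7 1.6 0 0.09;-6.7 1.6 0 0.09")

```text
time: 19.95
tool_pos: [0.5851, -0.0886, 0.2026]
tool_rot: [3.136, 0.023, 0.882]
contact_force: [1.0, 4.4, -1.2]
opening: 0.0002
```

```bash
python3 st.py;python3 -c "
from h import *
for n in('side','scene','wrist'):
  p=cams.read_camera(n);save(p,n+'6.png')
a=cv2.imread('pics/scene6.png');b=cv2.imread('pics/side6.png');c=cv2.imread('pics/wrist6.png')
r=lambda i:cv2.resize(i[130:230,262:370],(320,300),interpolation=2)
cv2.imwrite('pics/c6.png',np.hstack([np.vstack([r(a),r(b)]),cv2.resize(c,(480,600))]))
"
```

```text
t 19.95 F tool 4.003443965048024 -2.048153956533155 |F| 4.666948715529572
center in tool mm -19.295261387827264 -67.73189128241395 r 70.42667256599107 ang -23.537525335064977 z 0.2026010126412298 q6 0.42806578502308706 rot [3.13639416 0.02331166 0.88246357]
```

View pics/c6.png

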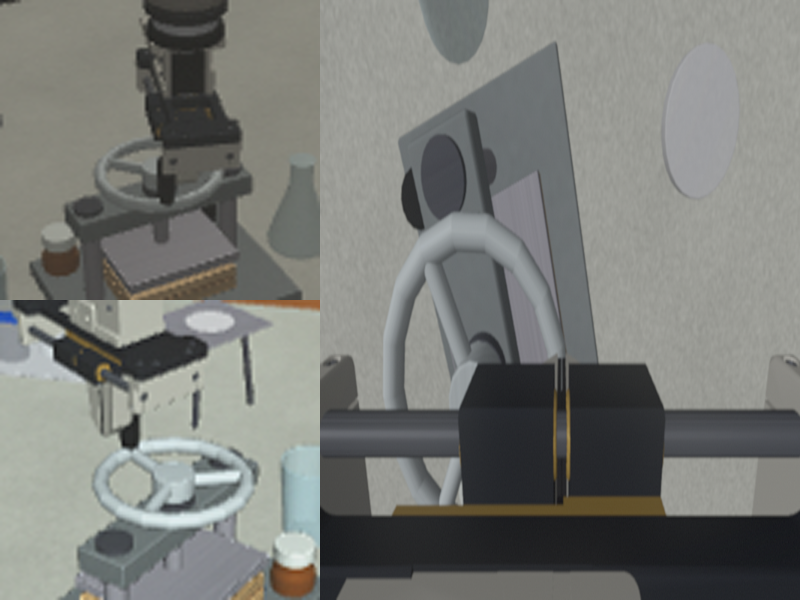

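```bash
sed -i 's/(.38,334.7,294.9)/(.38,334.7,294.9),(-.7,318.4,306.3)/' ang.py; python3 ang.py
```

```text
[-70.84677919] [np.float64(0.5418262075220138), np.float64(-0.121901896328436), 0.215] [-0.57667614 -0.47077343]
[27.70018006] [np.float64(0.5780504907191146), np.float64(-0.030285086166114965), 0.215] [-0.32750968  0.22962837]
[-40.42428626] [np.float64(0.5699821286179019), np.float64(-0.10264877160062218), 0.215] [-1.03418894 -1.09996781]
```

Emit:
servo_tool(targets="-6.5 1.2 0 0.09;-6.5 1.2 0 0.09;-6.5 1.2 0 0.09;-6.5 1.2 0 0.09")

```text
time: 20.7
tool_pos: [0.5714, -0.1086, 0.2029]
tool_rot: [3.126, 0.016, 0.524]
contact_force: [4.2, 2.6, -2.4]
opening: 0.0004
```

```bash
cat > look.py <<'E'
from h import *
import sys
k=sys.argv[1]
for n in('side','scene'): save(cams.read_camera(n),n+k+'.png')
L=[]
for n in('scene','side'):
    L.append(np.vstack([cv2.resize(cv2.imread('pics/%s%s.png'%(n,j))[150:215,280:360],(400,300),interpolation=2) for j in('0',k)]))
cv2.imwrite('pics/l%s.png'%k,np.hstack(L))
E
python3 st.py;python3 look.py 7
```

```text
t 20.7 F tool 4.949340683932382 -0.09952185321494467 |F| 5.512735889663417
center in tool mm -19.973296397376995 -67.13379317985844 r 70.041978524978 ang -43.40794582466635 z 0.20288591041606777 q6 0.7462997946442226 rot [3.12647439 0.01633937 0.52400952]
```

View pics/l7.png

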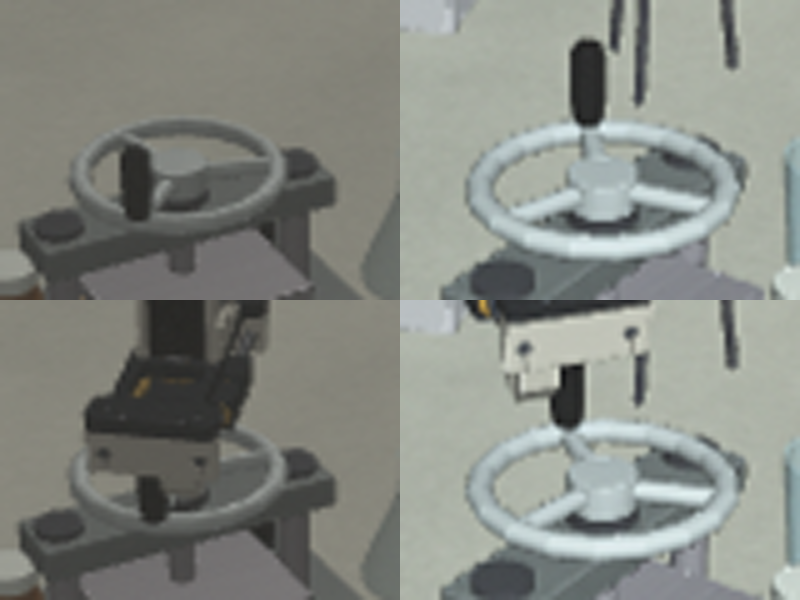

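Emit:
servo_tool(targets="-6 1.2 0 0.08;-6 1.2 0 0.08")

```text
time: 21.05
tool_pos: [0.5626, -0.1161, 0.2031]
tool_rot: [3.124, 0.013, 0.368]
contact_force: [4.1, 1.0, -1.9]
opening: 0.0005
```

```bash
python3 st.py;python3 look.py 8
```

```text
t 21.05 F tool 4.176307013081998 0.5571487353972812 |F| 4.617125517036834
center in tool mm -19.265503060528463 -66.97996905151153 r 69.6955942819679 ang -52.8513661533 z 0.20309417474587677 q6 0.8849210667537964 rot [3.12360035 0.01268017 0.36829533]
```

View pics/l8.png

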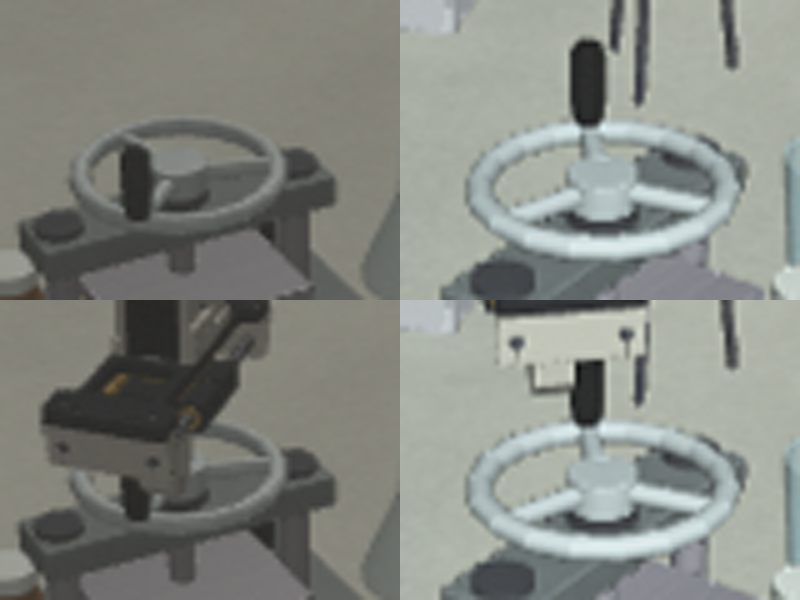

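Emit:
servo_tool(targets="8 0 0 0;12 0 0 0;12 0 0 0;0 0 -30 0;0 0 -40 0;0 0 -40 0;25 0 -20 0;25 0 0 0;25 0 0 0;0 0 0 0;0 0 0 0")

```text
time: 22.52
tool_pos: [0.6705, -0.0693, 0.3347]
tool_rot: [3.123, 0.016, 0.383]
contact_force: [0.4, -0.5, 0.0]
opening: 0.0004
```

```bash
python3 st.py;python3 look.py 9
```

```text
t 22.525 F tool 0.12107068658812278 0.6363922003382929 |F| 0.6478448024833081
center in tool mm -135.82838890441914 -64.17011589921509 r 150.22368324231977 ang -3.3465291348607527 z 0.3347485663179663 q6 0.9792029944970676 rot [3.12307822 0.01633711 0.38294568]
```

View pics/l9.png

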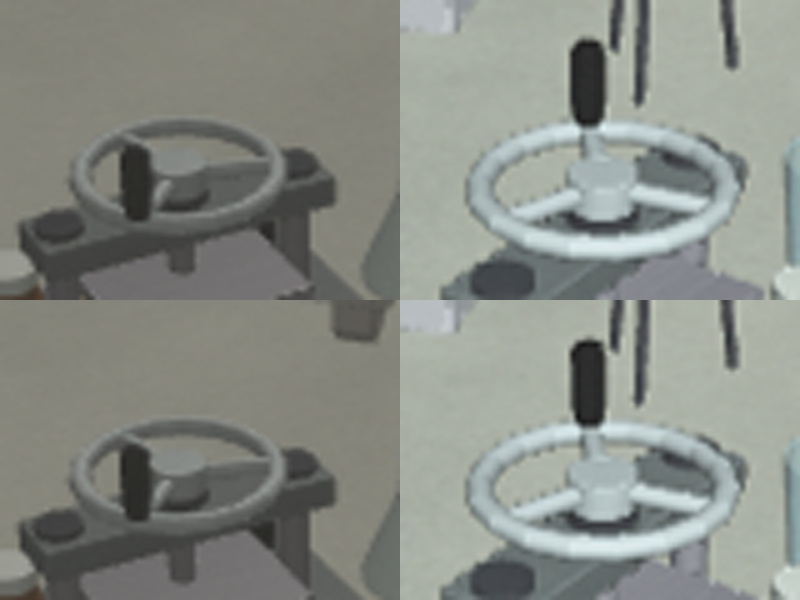

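View pics/side9.png

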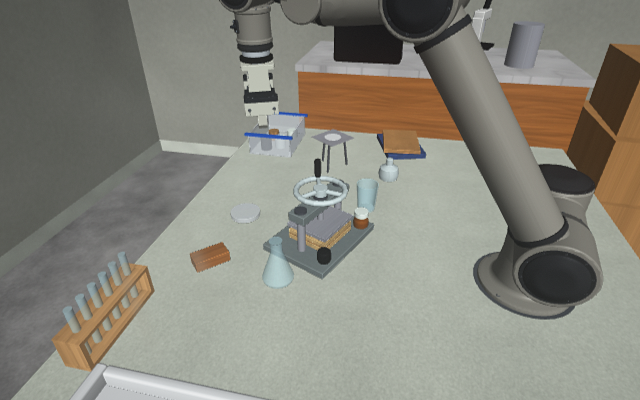

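The handle is back where it started: scene (307,182) and side (318,160), both within about half a pixel. The arm is clear and the other things look unmoved, so I'm handing in.

```bash
python3 -c "
from h import *
print(robot.hand_in())"
```

```text
the job is handed in; nothing more can be done
None
```

I pushed the wheel one full turn clockwise and handed the job in at about 22.5 s of the 51 s allowed; the hand-in reports no verdict.

- **Pushing:** I used closed fingers on the handle and never gripped it. I covered about 265° in one go. Then I backed off, lifted over the handle, flipped the wrist half a turn because of its joint limit, and pushed the rest of the way. The contact force read between calls stayed around 3–5.5 N.
- **Handle position:** In the last scene and side pictures the handle matches its start position within about half a pixel, roughly 1–2 mm.
- **Clearance and surroundings:** The arm stands clear, about 15 cm from the wheel's axis and with its tool at 0.33 m height. The force reading there was about 0.6 N, which is noise. By eye, the glassware and other things stand where they did at the start; I did not measure them.
- **Disagreements:** My two estimates of the handle angle partway round differed by about 5°, so I set the final position by comparing pictures. The tool also tilted a few hundredths of a radian while pushing, with no visible effect.

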